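# Twist a spring channel nut into a strut rail

### The job

Take the spring channel nut by its orange thumb bar out of the grey holder, put it into the slot of the steel rail beside the orange pointer with the bar along the rail, press it gently down against its spring until the nut is just below the rail's lips, never driving the spring solid, turn it a quarter turn either way, and let it spring up so that its grooves catch the lips. Leave it standing there upright with the bar square across the rail, do not force it against the rail, and do not disturb the battery, hard drive and fan that lie about.

Things in the scene. Friction and masses are not known exactly. Their poses are not given: they have to be found in the camera images.
- knob (a point): Centre of the orange thumb bar on top of the loose steel channel nut (one rigid upright part, about 0.13 kg). Bar: 44 mm long (x), 16 mm thick (y, grip across this), 24 mm high, so 12 mm above and below this point. A 10 mm thick stem (a 16 mm collar at its top) joins it to the nut below; the nut's ridge tops lie 51 mm, its underside 66 mm, its free spring's sole 91 mm below this point. z up.
- nut: The nut: origin at the middle of its underside; x along nut and bar, z up. 33 mm long (x), 19 mm wide (y), its flat upper face 12 mm above the origin. On that face stand a round 19 mm hub in the middle and a 3 mm high, 2 mm thick ridge at each end; the 5 mm gaps between hub and ridges are the two grooves, running along y, that take the rail's lips.
- spring_sole (a point): Middle of the sole of the spring's round 15 mm foot under the nut (when free), 25 mm below the nut's underside. The coil spring can be pressed in 11 mm: it starts to give at about 2 N and takes 1 N more per mm, then it is solid and the force shoots up.
- spring: The coil spring with its foot, carried by the nut; its origin is the middle of the nut's underside when the spring is free and rises with the foot. The foot must not be pressed with more than 18 N: press by force, to between 10.5 and 13 N, never until it is solid.
- board: Plywood board, fixed, flat, 80 mm (x) by 230 mm (y), 16 mm thick; origin at the centre of its underside. Above its middle, along the board's y axis, runs the strut rail: a steel C channel 200 mm long, 41 mm wide and high, open upwards, floor 2 mm thick, inside 37 mm wide. Its slot is 22 mm wide between two lips 2.5 mm thick, turned down, whose edges end 7 mm below the rail's top.
- board_top (a point): Centre of the board's top face, axes as the board. The rail stands on jack screws: its top is 45 to 71 mm above this point, different each time and not reported, so it must be felt for. In the slot the spring's sole meets the rail's floor first; pressing 8 mm further (about 10 N) takes the nut's ridges just below the lips, 11 mm (13 N) is solid. Caught, the spring stays pressed in about 5 mm.
- pointer_tip (a point): The place on the rail's centre line, at the height of the board's top face, shown by the small orange pointer, which lies on the board at the rail's -x side (board axes) and points across. It is up to 50 mm from the middle along the board's y. The nut's middle belongs here, to about 15 mm along the rail. Contact forces of nut and rail (floor and lips added up) must stay below 40 N.
- holder: Grey block, 66 x 66 x 40 mm high, fixed; origin at the centre of its underside. The nut stands on its top face with the spring hanging in the 18 mm hole in the middle.
- battery: Black laptop battery pack, 46 x 130 x 19 mm, loose bystander; origin under its centre.
- drive: Silver hard drive, 70 x 100 x 11 mm, loose bystander; origin under its centre.
- fan: Black laptop fan, 65 x 96 x 11 mm, loose bystander; origin under its centre.
Things that resemble listed ones, but are neither listed nor needed, are in the scene too. Of the things like the holder, leave any that is yellow; of the rest the larger one is meant.

How it is judged:
On the way, in this order (a step that is already met when the one before it is completed fails the run):
1. the nut is lifted out of the holder (z of knob in the frame of holder above 0.139 m), for 0.1 s.
2. the nut is in the slot beside the pointer, bar along the rail, its spring pressed in by more than 7 mm (z of spring in the frame of nut above 0.007 m and angle between the x axis of knob and the y axis of board, either way round below 0.25 rad and x of knob in the frame of board between -0.0035 and 0.0035 m and horizontal distance between knob and pointer_tip below 0.018 m), for 0.05 s.
At the end, for the whole second after the job is handed in: The nut stands in the rail, caught under the lips: its spring held pressed in by 3.5 to 6.5 mm, within 2 mm of the rail's centre line and 16 mm of the pointed place, bar within 0.2 rad of square across the rail, upright within 0.12 rad, at rest (z of spring in the frame of nut between 0.0035 and 0.0065 m and x of nut in the frame of board between -0.002 and 0.002 m and angle between the x axis of knob and the x axis of board, either way round below 0.2 rad and angle between knob's own z axis and vertical below 0.12 rad and horizontal distance between nut and pointer_tip below 0.016 m and linear speed of nut below 0.02 m/s and angular speed of nut below 0.2 rad/s); the robot touches nothing.
It fails at once if the nut jams against the rail with more than 40 N, all their contacts added up (contact force between nut and board above 40 N).
It fails at once if the spring's foot is pressed on the rail's floor with more than 18 N (spring driven solid) (contact force between spring and board above 18 N).
It fails at once if the robot pushes on the rail or board with more than 15 N (contact force between any of the arm, the fingers and board above 15 N).
It fails at once if a bystander is disturbed (distance of any of battery, drive, fan from where it was at the start of the episode above 0.015 m).
It also fails if it takes over 58 s, if anything falls off the work surface, if the arm or the gripper's body presses on something with over 40 N, if the wrist force passes 120 N, or if a joint passes its speed limit or range.

### The arm

A 6-joint arm with a two-finger parallel gripper is mounted at the origin on a cart in front of the work surface, level with it; the furniture and walls round the work are solid. World frame = base frame: x ahead of the robot, y to its left, z up, the work surface at z = 0. Lengths are in m, angles in rad, forces in N, time in s.
With the tool pointing down it reaches from about 0.35 to 0.85 m from the base axis. Payload 8.1 kg.
Tool frame: the origin (TCP) lies at the very end of the fingers, on their centre line; the grasp point (between the pads) lies 19 mm behind it (ctrl.hold_point_z is the distance from the TCP to the grasp point, in m); y points along the fingers, x is the direction in which the jaws open and shut, and the axes are right-handed (so a half turn about y gives the same grasp; the last joint's range is limited). The gripper opens to 85 mm and grips with 20 to 120 N. Pads are 22 mm wide; open, the fingers measure 114 mm over their backs; the gripper's body (76 mm by 85 mm) begins 54 mm behind the grasp point. The pads swing forward as they close: fully open they stand 13 mm farther back than shut.
Start: joints at [-1.192, 0.13, 1.488, -0, 1.523, -0.085], TCP at [0.268, -0.537, 0.231] pointing down, gripper open.
Joint ranges: [-2.96, 2.96], [-0.89, 2.26], [0.02, 2.5], [-1.34, 4.48], [0, 2.73], [-2.66, 2.66]. Speed limits (rad/s): [2.39, 2.39, 2.79, 3.14, 3.14, 3.14].

### API

Orientations are given as [roll, pitch, yaw] about the fixed x, y, z axes, in that order (R = Rz(yaw) Ry(pitch) Rx(roll)).
In Python, from cell import ctrl gives the robot as it stands. The module is installed in compiled form; this text tells all that it offers. Calls block until the motion is done:
- ctrl.movep(position, orientation): joint-space move of the TCP to a pose.
- ctrl.servo_line(position, rot=None, v=0.15): straight line of the TCP; rot=None keeps the orientation; v is the mean speed in m/s.
- ctrl.set_joints(angles): joint-space move.
- ctrl.gripper_to(opening, squeeze=None): finger opening in m; squeeze is the grip in N (None keeps the last); returns when the fingers have stopped.
- ctrl.hold(seconds).
- ctrl.ik(position, orientation): joint angles nearest the present ones, or None.
- ctrl.state(): the state.
- ctrl.get_image(name): name is "scene" or "side" or "wrist"; returns a dict with "frame" (400x640x3 uint8, blue, green, red), "vfov" (degrees; the focal length in pixels is half the picture's height over the tangent of half this angle, whatever the lens; pixels are square), "cx", "cy" (the principal point, pixels), "T" (4x4, takes a point from camera to world coordinates). Camera axes: x right, y down, z forward; pixel columns grow to the right and rows downward; lengths in m; the calibration is good to about 2 mm. A picture is of the moment at which its call begins. There is no depth.
A pose or a line that the arm cannot do raises ctrl.IKError and nothing moves.
- ctrl.close_job(): hands the job in, once; it reports no verdict.
Trained networks look in a picture, given as the dict that the camera call returned (one of the last four; its "shot" number tells which), for a name from the list of things; names that differ only in an ending like _2 or _b are one class to them, and where a whole thing is asked for, a point or a joint stands for the part that bears it (a point fixed in the world has none). Each returns a list of dicts, best first, with "p" (0 to 1); they miss things now and then, are a little off and sometimes report something else, mostly with a low value. They report only what shows in the picture. A call takes as long as a camera call. They do not tell look-alikes from the thing itself.
- ctrl.spot_in(target, picture): "box" ([left, top, right, bottom] in pixels, round what is visible of it).
- ctrl.place_of(target, picture): "at" ([column, row] in pixels: a listed point, or the origin of a listed thing).
The state is a dict: "clock": time; "joint_positions": joint angles; "dq": joint speeds; "joint_efforts": joint torques, N m; "eef_pos": TCP position; "tool_rot": TCP orientation; "ft_force": force on the tool from outside, world axes, zero at the start; "wrist_torque": the same for the moment, N m; "opening": finger opening in m.
Only numpy, scipy, OpenCV 4.12 (cv2) and the standard library are available. Lean on these libraries where they do the work, as an engineer would, in place of code of your own. Each camera call takes 0.05 s, during which the arm holds its last target.

## Working session

There is one attempt and no reset: what is moved stays moved. The work goes in short steps, each a Python script; the robot and the scene stay as the last script left them, time stands still between calls to the robot, and variables do not carry over. Pictures are saved under pics/ and viewed, and the job is handed in when it is done.

```bash
mkdir -p pics; cat > h.py <<'E'
import numpy as np, cv2
from cell import ctrl
def K(im):
    h=im["frame"].shape[0]; f=h/2/np.tan(np.radians(im["vfov"])/2); return f
def ray(im,px):
    f=K(im); d=np.array([(px[0]-im["cx"])/f,(px[1]-im["cy"])/f,1.]); T=np.array(im["T"]); return T[:3,3],T[:3,:3]@d
def atz(im,px,z):
    o,d=ray(im,px); return o+d*(z-o[2])/d[2]
def proj(im,P):
    T=np.array(im["T"]); p=T[:3,:3].T@(np.array(P)-T[:3,3]); f=K(im); return np.array([im["cx"]+f*p[0]/p[2],im["cy"]+f*p[1]/p[2]])
def tri(obs):
    A=np.zeros((3,3));b=np.zeros(3)
    for im,px in obs:
        o,d=ray(im,px);d=d/np.linalg.norm(d);M=np.eye(3)-np.outer(d,d);A+=M;b+=M@o
    X=np.linalg.solve(A,b); return X,[np.round(proj(im,X)-px,1) for im,px in obs]
E
python3 - <<'E'
from h import *
np.set_printoptions(precision=3,suppress=True)
for n in ["scene","side","wrist"]:
    im=ctrl.get_image(n); cv2.imwrite(f"pics/{n}0.png",im["frame"]); print(n,im["vfov"],im["cx"],im["cy"],np.array(im["T"]))
    for t in ["knob","board_top","pointer_tip","holder","board","battery","drive","fan"]:
        print(t,[(np.round(r["at"]).tolist(),round(r["p"],2)) for r in ctrl.place_of(t,im)[:4]])
s=ctrl.state();print(s["eef_pos"],s["tool_rot"],s["ft_force"],s["clock"])
E
```

```text
scene 51.98249086778053 319.24222124339127 195.784694229509 [[-0.689 -0.5    0.524  0.144]
 [-0.725  0.477 -0.497  0.421]
 [-0.001 -0.723 -0.691  0.657]
 [ 0.     0.     0.     1.   ]]
knob [([394.0, 171.0], 0.94)]
board_top [([279.0, 288.0], 0.97)]
pointer_tip [([280.0, 288.0], 0.74), ([277.0, 287.0], 0.47), ([392.0, 172.0], 0.38)]
holder [([402.0, 174.0], 0.95), ([390.0, 206.0], 0.82), ([343.0, 229.0], 0.62), ([277.0, 288.0], 0.52)]
board [([278.0, 291.0], 0.8), ([278.0, 285.0], 0.68)]
battery [([386.0, 284.0], 0.8)]
drive [([286.0, 166.0], 0.92)]
fan [([198.0, 205.0], 0.68)]
side 49.25888099782739 323.5329129838829 201.27204671894637 [[-0.954 -0.14   0.267  0.348]
 [-0.301  0.428 -0.852  0.728]
 [ 0.005 -0.893 -0.45   0.496]
 [ 0.     0.     0.     1.   ]]
knob [([373.0, 180.0], 0.73)]
board_top [([330.0, 303.0], 0.69)]
pointer_tip [([371.0, 221.0], 0.31)]
holder [([354.0, 246.0], 0.81), ([370.0, 221.0], 0.74), ([374.0, 208.0], 0.72), ([359.0, 195.0], 0.65)]
board [([329.0, 310.0], 0.63)]
battery [([424.0, 272.0], 0.89), ([329.0, 311.0], 0.45)]
drive [([246.0, 224.0], 0.63)]
fan [([182.0, 273.0], 0.86)]
wrist 69.85102005556783 322.53290089004923 198.43208157690253 [[ 0.448 -0.849 -0.281  0.34 ]
 [-0.894 -0.425 -0.141 -0.501]
 [ 0.001  0.315 -0.949  0.373]
 [ 0.     0.     0.     1.   ]]
knob []
board_top []
pointer_tip []
holder []
board []
battery []
drive []
fan []
[ 0.268 -0.537  0.231] [-1.571 -0.    -1.107] [ 0.285  0.588 -0.754] 1.35
```

View pics/scene0.png

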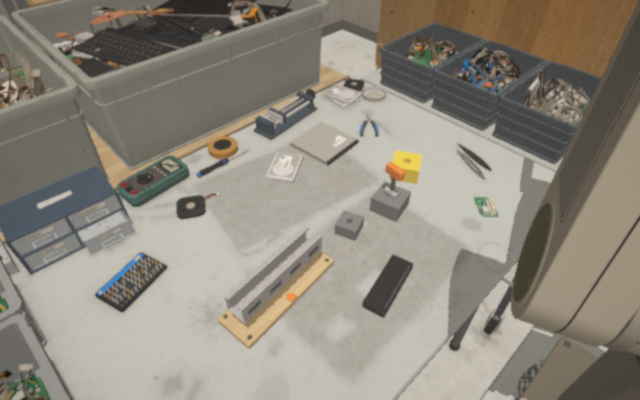

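View pics/side0.png

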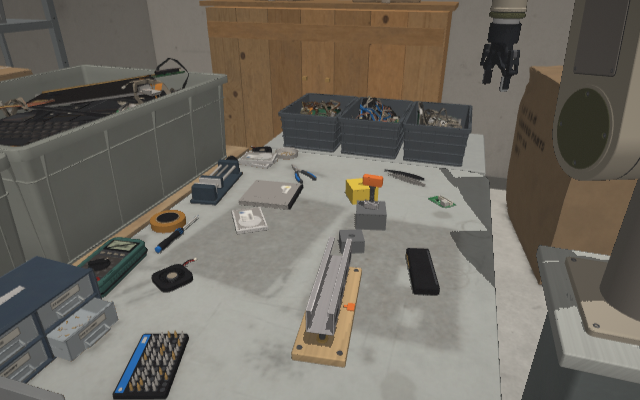

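View pics/wrist0.png

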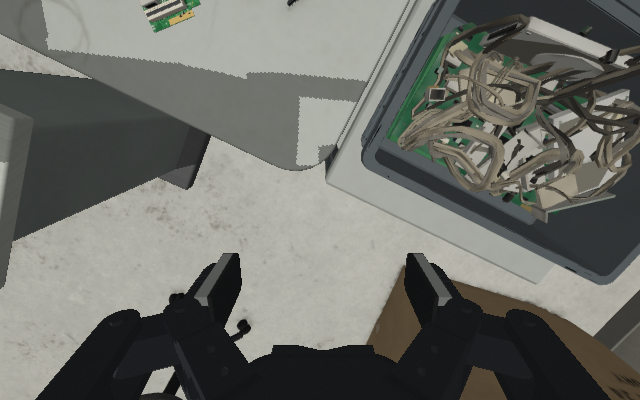

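The candidates for the holder are grey large at scene (390,203), carrying the nut with the orange bar at (395,171); grey small at (349,225), empty; and yellow at (406,167), excluded. I choose the large grey one. The pointer is the orange bit at (292,297). Next I compute positions and take a close crop.

```bash
python3 - <<'E'
from h import *
np.set_printoptions(precision=4,suppress=True)
A=ctrl.get_image("scene");B=ctrl.get_image("side")
print("knob",tri([(A,ctrl.place_of("knob",A)[0]["at"]),(B,ctrl.place_of("knob",B)[0]["at"])]))
for n,c in [("holder top c",(390,196,.04)),("small",(349,219,.03)),("pointer",(292,297,.016))]: print(n,atz(A,c[:2],c[2]))
print("boardcorners",[atz(A,p,.016) for p in [(220,321),(249,341),(334,259),(308,238)]])
print("pointer side",atz(B,(349,307),.016))
a=cv2.resize(A["frame"][130:250,320:450],None,fx=3.0,fy=3.0,interpolation=cv2.INTER_CUBIC)
b=cv2.resize(A["frame"][220:350,210:345],None,fx=3.0,fy=3.0,interpolation=cv2.INTER_CUBIC)
b=b[:360]
cv2.imwrite("pics/crop1.png",np.hstack([a,b]))
E
```

```text
knob (array([ 0.5061, -0.1319,  0.1082]), [array([-0.1, -0.2]), array([0.1, 0.1])])
holder top c [ 0.5056 -0.1338  0.04  ]
small [ 0.5261 -0.0268  0.03  ]
pointer [0.4735 0.1767 0.016 ]
boardcorners [array([0.5228, 0.2971, 0.016 ]), array([0.4591, 0.2828, 0.016 ]), array([0.4816, 0.0618, 0.016 ]), array([0.5559, 0.0624, 0.016 ])]
pointer side [0.476  0.1772 0.016 ]
```

View pics/crop1.png

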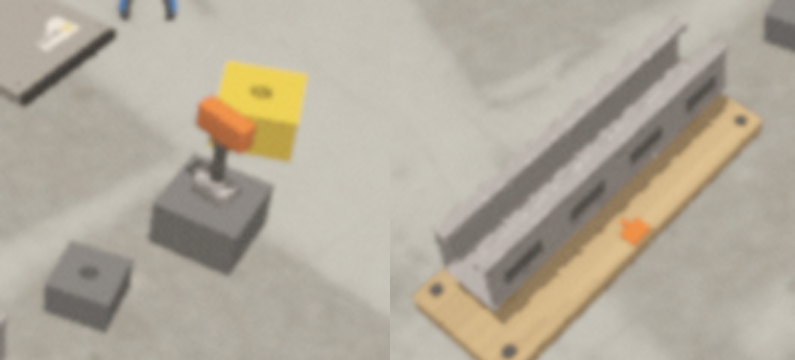

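```bash
python3 - <<'E'
from h import *
import json
np.set_printoptions(precision=4,suppress=True)
def look(pos,yaw,name):
    ctrl.movep(pos,[-np.pi/2,0,yaw]); ctrl.hold(0.2)
    im=ctrl.get_image("wrist"); cv2.imwrite(f"pics/{name}.png",im["frame"]); 
    np.savez(f"pics/{name}.npz",**{k:v for k,v in im.items()})
    for t in ["knob","nut","holder","board_top","pointer_tip"]:
        print(t,[(np.round(r["at"],1).tolist(),round(r["p"],2)) for r in ctrl.place_of(t,im)[:4]])
    print(np.array(im["T"]), im["cx"],im["cy"]); s=ctrl.state(); print(s["clock"],s["eef_pos"],s["tool_rot"])
look([0.48,-0.132,0.27],-0.4,"wh")
look([0.49,0.175,0.28],0.12,"wr")
E
```

```text
knob [([350.6, 181.0], 0.73), ([205.1, 86.8], 0.44)]
nut [([347.0, 162.2], 0.92)]
holder [([346.8, 153.0], 0.92), ([323.5, 79.2], 0.83), ([401.1, 216.7], 0.58)]
board_top []
pointer_tip []
[[ 0.9208 -0.3704 -0.1225  0.5108]
 [-0.3901 -0.8738 -0.2905 -0.0589]
 [ 0.0005  0.3153 -0.949   0.4118]
 [ 0.      0.      0.      1.    ]] 322.53290089004923 198.43208157690253
3.725 [ 0.48   -0.1321  0.27  ] [-1.5708  0.0001 -0.4003]
knob []
nut [([312.4, 348.4], 0.5)]
holder [([313.0, 326.6], 0.96), ([329.6, 277.2], 0.91)]
board_top [([338.6, 161.1], 0.94)]
pointer_tip [([469.9, 306.3], 0.62)]
[[ 0.993   0.112   0.038   0.4801]
 [ 0.1183 -0.9422 -0.3134  0.2536]
 [ 0.0007  0.3157 -0.9489  0.4219]
 [ 0.      0.      0.      1.    ]] 322.53290089004923 198.43208157690253
5.4 [0.4901 0.1747 0.28  ] [-1.5708 -0.      0.1195]
```

```bash
ls -la pics
```

```text
total 3416
drwxr-xr-x 2 agent agent   4096 Dec  7 04:26 .
drwxr-xr-x 3 agent agent   4096 Dec  7 04:25 ..
-rw-r--r-- 1 agent agent 265055 Dec  7 04:25 crop1.png
-rw-r--r-- 1 agent agent 387623 Dec  7 04:25 scene0.png
-rw-r--r-- 1 agent agent 341722 Dec  7 04:25 side0.png
-rw-r--r-- 1 agent agent 769610 Dec  7 04:26 wh.npz
-rw-r--r-- 1 agent agent 299323 Dec  7 04:26 wh.png
-rw-r--r-- 1 agent agent 769610 Dec  7 04:26 wr.npz
-rw-r--r-- 1 agent agent 319665 Dec  7 04:26 wr.png
-rw-r--r-- 1 agent agent 323310 Dec  7 04:25 wrist0.png
```

View pics/wh.png

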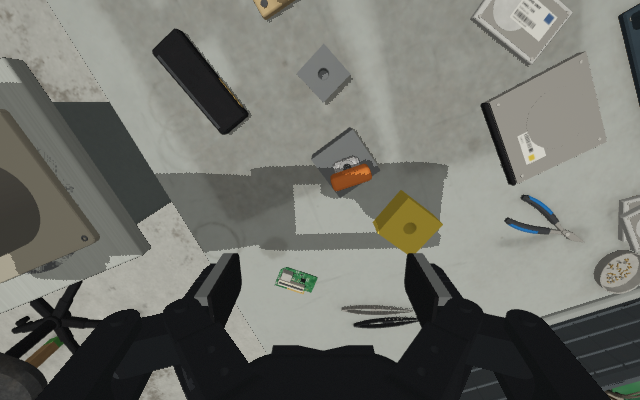

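View pics/wr.png

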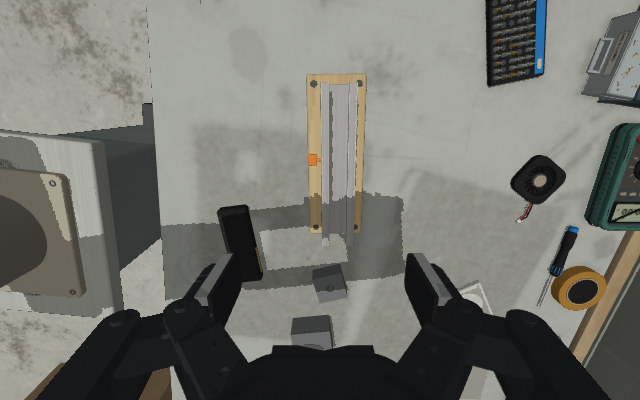

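The wh view shows the orange bar at (351,179) over the large grey block, with the yellow block beside it at (408,222) and the small grey one at (324,74). The wr view shows the board from (307,75) to (365,235) and the pointer at (313,160). I enlarge both.

```bash
python3 - <<'E'
import cv2,numpy as np
a=cv2.imread("pics/wh.png")[120:210,300:390]; b=cv2.imread("pics/wr.png")[60:260,280:390]
cv2.imwrite("pics/c_wh.png",cv2.resize(a,None,fx=6,fy=6,interpolation=cv2.INTER_NEAREST))
cv2.imwrite("pics/c_wr.png",cv2.resize(b,None,fx=3,fy=3,interpolation=cv2.INTER_NEAREST))
E
```

```text
(no output)
```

View pics/c_wh.png

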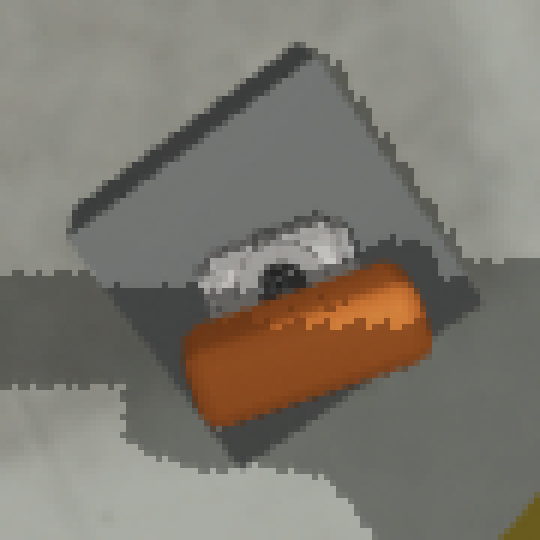

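View pics/c_wr.png

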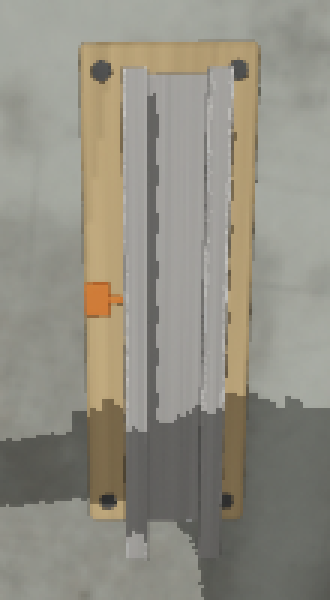

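```bash
python3 - <<'E'
from h import *
np.set_printoptions(precision=4,suppress=True)
H=dict(np.load("pics/wh.npz",allow_pickle=True)); W=dict(np.load("pics/wr.npz",allow_pickle=True))
f=lambda p:(p[0]/6+300,p[1]/6+120); g=lambda p:(p[0]/3+280,p[1]/3+60)
for a,b in [((190,335),(390,265)),((215,428),(430,350))]:
    for z in(.118,.1):
        d=atz(H,f(b),z)-atz(H,f(a),z); print("bar ang",np.arctan2(d[1],d[0]),np.linalg.norm(d))
print("knob wrist",atz(H,(350.6,181),.106))
C=[atz(W,g(p),.016) for p in [(82,43),(259,43),(242,518),(91,520)]]
print(C,np.mean(C,0)); d=(C[0]+C[1]-C[2]-C[3])/2; print("board y ang",np.arctan2(d[1],d[0])-np.pi/2,np.linalg.norm(d),np.linalg.norm(C[1]-C[0]),np.linalg.norm(C[2]-C[3]))
print("ptr",atz(W,g((123,300)),.018))
y=d/np.linalg.norm(d);c=np.mean(C,0);x=np.array([y[1],-y[0],0])
print("ptr board", (atz(W,g((123,300)),.018)-c)@x,(atz(W,g((123,300)),.018)-c)@y)
for z in (.061,.067,.073,.08,.087):
    R=[atz(W,g(p),z) for p in [(124,67),(233,67),(219,557),(126,557)]]
    m=np.mean(R,0)
    print(z,np.linalg.norm(R[1]-R[0]),np.linalg.norm(R[2]-R[3]),np.linalg.norm(R[0]-R[3]),(m-c)@x,(m-c)@y)
E
```

```text
bar ang -0.054696455313418005 0.03670833805876252
bar ang -0.05469645531341838 0.038957176872011334
bar ang -0.036625290093811234 0.04028699252180524
bar ang -0.036625290093810436 0.04275506809382023
knob wrist [ 0.5077 -0.1459  0.106 ]
[array([0.4564, 0.2867, 0.016 ]), array([0.5329, 0.2958, 0.016 ]), array([0.5619, 0.0708, 0.016 ]), array([0.4842, 0.0604, 0.016 ])] [0.5089 0.1784 0.016 ]
board y ang 0.1251116342840488 0.22744956740786093 0.07702896282191618 0.07832532816011517
ptr [0.4873 0.1772 0.018 ]
ptr board -0.02159311749602917 0.001415395793243812
0.061 0.04252345950947998 0.04356554318167467 0.21314557190329544 0.0009592727817047476 -0.005438971376152676
0.067 0.041816590946736114 0.0428413520352058 0.2096024475713506 0.0006243403841750593 -0.004049001594678444
0.073 0.041109722383992194 0.04211716088873704 0.20605932323940576 0.00028940798664536734 -0.0026590318132042393
0.08 0.04028504239412432 0.0412722712178569 0.2019256781854701 -0.00010134647713923017 -0.0010374004014842876
0.087 0.03946036240425643 0.04042738154697666 0.19779203313153454 -0.0004921009409237175 0.00058423101023565
```

```bash
python3 - <<'E'
from h import *
np.set_printoptions(precision=4,suppress=True)
H=dict(np.load("pics/wh.npz",allow_pickle=True)); W=dict(np.load("pics/wr.npz",allow_pickle=True))
f=lambda p:(p[0]/6+300,p[1]/6+120)
C=[atz(H,f(p),.04) for p in [(310,55),(480,298),(242,465),(72,235)]];print(C,np.mean(C,0))
print([np.linalg.norm(C[i]-C[i-1]) for i in range(4)])
print(proj(H,(.5061,-.1319,.107)),proj(H,(.5061,-.1319,.055)),proj(H,(.5061,-.1319,.04)))
A=ctrl.get_image("scene");B=ctrl.get_image("side")
for P in [(.507,-.146,.106),(.5061,-.1319,.107)]: print(proj(A,P),proj(B,P))
for i,n in((A,"s1"),(B,"d1")):
    q=proj(i,(.507,-.14,.06)).astype(int); cr=i["frame"][q[1]-50:q[1]+50,q[0]-50:q[0]+50]; cv2.imwrite(f"pics/{n}.png",cv2.resize(cr,None,fx=4,fy=4)); print(q)
cv2.imwrite("pics/sd1.png",np.hstack([cv2.imread("pics/s1.png"),cv2.imread("pics/d1.png")]))
print(ctrl.state()["clock"])
E
```

```text
[array([ 0.5328, -0.102 ,  0.04  ]), array([ 0.5485, -0.1654,  0.04  ]), array([ 0.4857, -0.1809,  0.04  ]), array([ 0.4712, -0.1175,  0.04  ])] [ 0.5096 -0.1415  0.04  ]
[np.float64(0.06350521381590223), np.float64(0.06535186941466012), np.float64(0.06467082463905961), np.float64(0.06510954623961068)]
[344.6354 170.2911] [341.5884 161.1164] [340.8587 158.9191]
[396.9386 169.9513] [373.4751 179.2076]
[393.0317 172.8335] [372.5893 181.3329]
[392 187]
[371 199]
5.5
```

View pics/sd1.png

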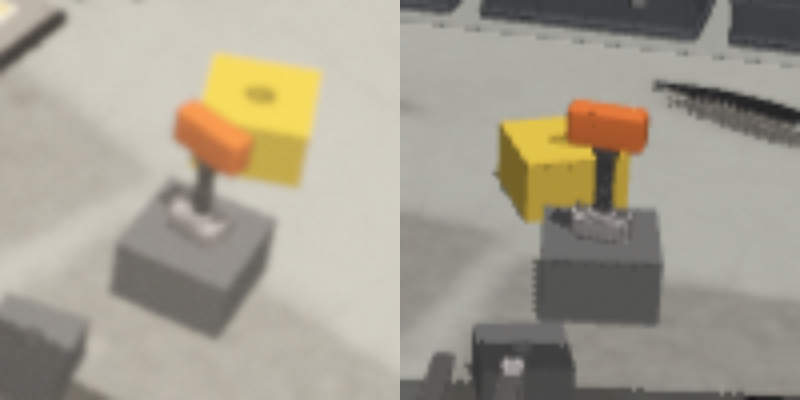

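```bash
python3 - <<'E'
from h import *
np.set_printoptions(precision=4,suppress=True)
def look(pos,yaw,name):
    ctrl.movep(pos,[-np.pi/2,0,yaw]); ctrl.hold(0.2)
    im=ctrl.get_image("wrist"); cv2.imwrite(f"pics/{name}.png",im["frame"]); 
    np.savez(f"pics/{name}.npz",**{k:v for k,v in im.items()})
    for t in ["knob","nut","holder"]:
        print(t,[(np.round(r["at"],1).tolist(),round(r["p"],2)) for r in ctrl.place_of(t,im)[:4]])
    s=ctrl.state(); print(s["clock"],s["eef_pos"],s["tool_rot"],s["joint_positions"],s["ft_force"])
    print(proj(im,(.509,-.142,.106)), proj(im,s["eef_pos"]))
look([0.509,-0.142,0.20],1.526,"wk")
E
```

```text
knob [([319.8, 200.7], 0.88), ([325.7, 183.8], 0.52)]
nut [([324.5, 179.0], 0.65)]
holder [([232.3, 212.8], 0.98), ([323.1, 171.4], 0.91), ([416.2, 182.1], 0.89)]
7.6583 [ 0.5091 -0.1418  0.2   ] [-1.5708 -0.      1.5263] [-0.3688 -0.047   1.7278  0.      1.4608 -1.895 ] [-0.4913  0.5214 -0.6984]
[322.8344 201.5661] [323.2706 256.4105]
```

View pics/wk.png

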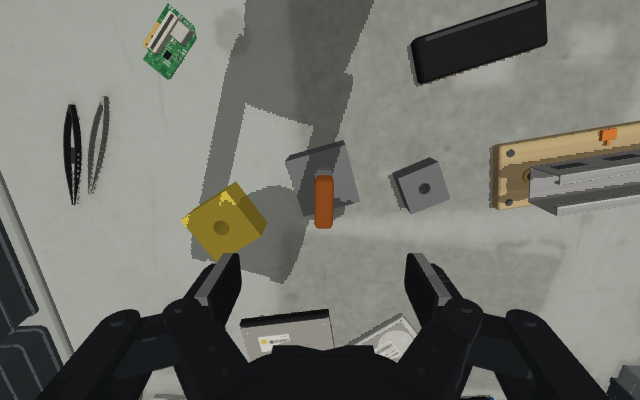

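The wk view shows the bar at (324,201), upright between the fingers and within about 1 px of the prediction (322.8,201.6). I refine the position with a silhouette fit over both wrist views.

```bash
python3 - <<'E'
from h import *
from scipy.optimize import minimize
np.set_printoptions(precision=4,suppress=True)
def mask(im):
    h=cv2.cvtColor(im["frame"],cv2.COLOR_BGR2HSV); m=((h[...,0]<16)&(h[...,1]>150)&(h[...,2]>70)).astype(np.uint8)
    n,l,s,c=cv2.connectedComponentsWithStats(m); 
    b=[i for i in range(1,n) if 250<c[i][0]<400 and 120<c[i][1]<240]; i=max(b,key=lambda i:s[i,4]); print(s[i],c[i]); return (l==i).astype(np.float32)
I=[dict(np.load(f"pics/{n}.npz",allow_pickle=True)) for n in("wh","wk")]
M=[mask(i) for i in I]
S=16
def sil(im,p):
    x,y,a=p[:3]; c,s=np.cos(a),np.sin(a); P=[]
    for u in(-22,22):
        for v in(-8,8):
            for w in(-12,12): P.append(proj(im,(x+(c*u-s*v)/1e3,y+(s*u+c*v)/1e3,.106+w/1e3)))
    h=cv2.convexHull(np.array(P,np.float32)); o=np.zeros((400*4,640*4),np.uint8); cv2.fillPoly(o,[np.round((h+.5)*4*S).astype(int)],255,shift=4); return cv2.resize(o,(640,400),interpolation=cv2.INTER_AREA)/255.
def cost(p,k): return sum(np.abs(sil(I[i],(p[0]/1e3,p[1]/1e3,p[2]/100))-M[i]).sum() for i in k)
for k in([0],[1],[0,1]):
    best=min((minimize(cost,[509+dx,-142+dy,-4],args=(k,),method="Nelder-Mead",options=dict(initial_simplex=[[509+dx,-142+dy,-4],[513+dx,-142+dy,-4],[509+dx,-138+dy,-4],[509+dx,-142+dy,4]])) for dx in(-1.5,1.5) for dy in(-1.5,1.5)),key=lambda r:r.fun)
    print(k,best.x,best.fun,[m.sum() for m in M])
E
```

```text
[331 164  41  27 684] [350.5439 176.9474]
[315 175  19  53 947] [323.6494 200.8648]
[0] [ 509.2074 -141.359    -0.5448] 147.13725490196077 [np.float32(684.0), np.float32(947.0)]
[1] [ 509.0601 -141.5308   -5.9294] 150.94901960784316 [np.float32(684.0), np.float32(947.0)]
[0, 1] [ 508.9597 -141.3117   -4.0279] 299.4039215686275 [np.float32(684.0), np.float32(947.0)]
```

```bash
python3 - <<'E'
from h import *
np.set_printoptions(precision=4,suppress=True)
R=[-np.pi/2,0,1.527]
ctrl.servo_line([0.509,-0.1414,0.088],R,v=0.12)
print("pre",ctrl.state()["ft_force"])
ctrl.gripper_to(0.0,squeeze=60)
s=ctrl.state();print(s["opening"],s["ft_force"],s["eef_pos"])
ctrl.servo_line([0.509,-0.1414,0.215],None,v=0.15); ctrl.hold(.15)
s=ctrl.state();print(s["opening"],s["ft_force"],s["eef_pos"],s["clock"])
im=ctrl.get_image("wrist");cv2.imwrite("pics/g1.png",im["frame"]);np.savez("pics/g1.npz",**im)
E
```

```text
pre [-0.6483 -0.2175  0.3162]
0.015344744912348291 [-0.6668  1.2657  2.0483] [ 0.5092 -0.1414  0.0882]
0.014784593385332324 [-0.2339 -1.208  -0.7436] [ 0.5083 -0.1411  0.2135] 10.5333
```

View pics/g1.png

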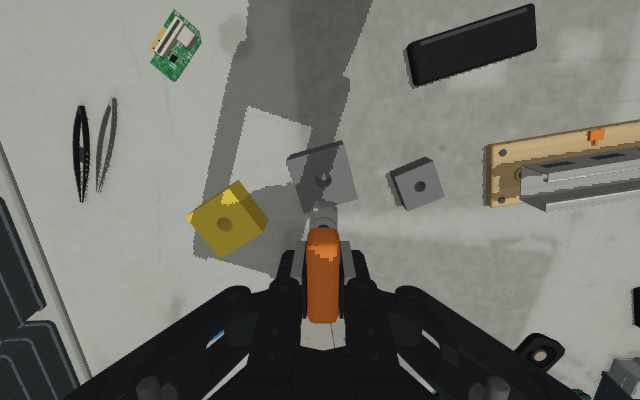

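```bash
python3 - <<'E'
from h import *
from scipy.optimize import minimize
np.set_printoptions(precision=4,suppress=True)
im=dict(np.load("pics/g1.npz",allow_pickle=True))
h=cv2.cvtColor(im["frame"],cv2.COLOR_BGR2HSV); m=((h[...,0]<16)&(h[...,1]>150)&(h[...,2]>70)).astype(np.uint8)
n,l,s,c=cv2.connectedComponentsWithStats(m); i=min(range(1,n),key=lambda i:np.hypot(*(c[i]-(323,275)))); print(s[i],c[i])
t=np.array([.5083,-.1411,.2135]);a=1.527
tx=np.array([np.cos(a),np.sin(a),0]);tz=np.array([-np.sin(a),np.cos(a),0]);up=np.array([0,0,1.])
from scipy.optimize import least_squares
def bb(p):
    P=[proj(im,t+tx*(p[0]+v)/1e3+tz*(p[1]+u)/1e3+up*(p[2]+w)/1e3) for u in(-22,22) for v in(-8,8) for w in(-12,12)]
    P=np.array(P); return np.array([P[:,0].min(),P[:,1].min(),P[:,0].max(),P[:,1].max()])
print(bb([0,0,18]))
tb=np.array([s[i,0],s[i,1],s[i,0]+s[i,2],s[i,1]+s[i,3]])
for z in(17,18,19):
    r=least_squares(lambda p:bb([p[0],p[1],z])-tb,[0,0]);print(z,r.x,r.fun)
r=least_squares(lambda p:bb(p)-tb,[0,0,18]);print(r.x,r.fun)
E
```

```text
[ 306  228   35   95 2998] [322.552  274.6288]
[305.8981 224.9309 342.5082 328.2733]
17 [-0.3032 -0.112 ] [-0.6618 -3.6433  0.6627  3.9355]
18 [-0.3081  0.5426] [-0.8295 -4.0374  0.8305  4.3693]
19 [-0.313   1.1971] [-1.0004 -4.4375  1.0015  4.8106]
[-0.2585 -6.0948  7.8655] [ 0.7393 -0.3025 -0.7394  0.2855]
```

```bash
python3 - <<'E'
from h import *
np.set_printoptions(precision=4,suppress=True)
ctrl.movep([0.5087,0.1798,0.215],[-np.pi/2,0,.125])
ctrl.servo_line([0.5087,0.1798,0.175],[-np.pi/2,0,.125]);ctrl.hold(.3)
for n in("wrist","scene","side"):
    im=ctrl.get_image(n);cv2.imwrite(f"pics/r_{n}.png",im["frame"]);np.savez(f"pics/r_{n}.npz",**im)
s=ctrl.state();print(s["opening"],s["ft_force"],s["wrist_torque"],s["eef_pos"],s["tool_rot"],s["clock"])
a=cv2.resize(cv2.imread("pics/r_scene.png")[190:350,210:345],None,fx=2.9,fy=2.9); b=cv2.resize(cv2.imread("pics/r_side.png")[200:360,280:400],None,fx=2.9,fy=2.9)
cv2.imwrite("pics/r_c.png",np.hstack([a,b]))
E
```

```text
0.01495887107119832 [-0.0346  0.2176 -0.94  ] [-0.0377 -0.0057  0.0069] [0.509  0.1799 0.1755] [-1.5707 -0.0008  0.125 ] 13.2
```

View pics/r_wrist.png

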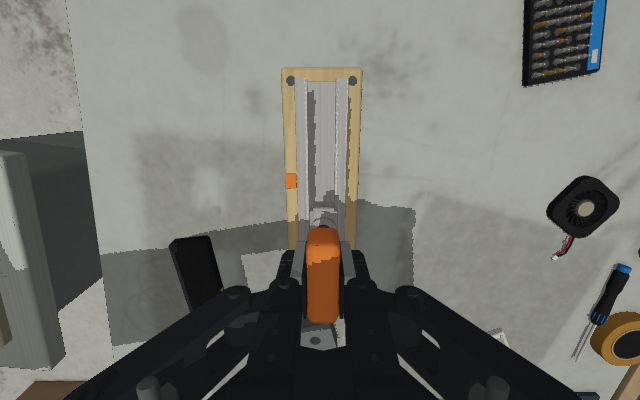

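View pics/r_c.png

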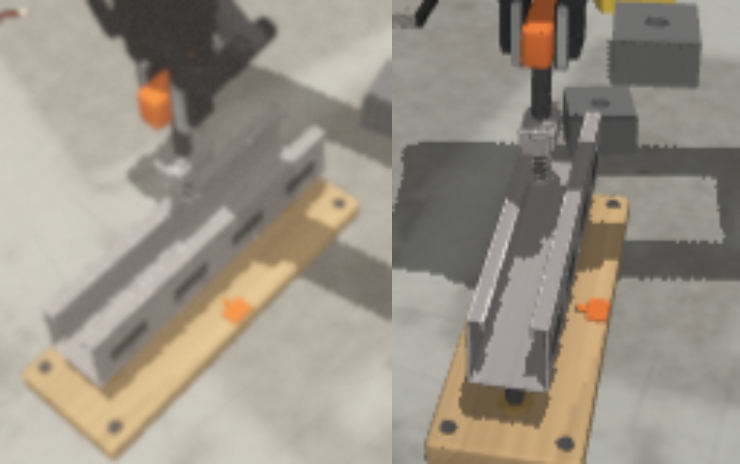

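```bash
python3 - <<'E'
from h import *
np.set_printoptions(precision=4,suppress=True)
I={n:dict(np.load(f"pics/r_{n}.npz",allow_pickle=True)) for n in("wrist","scene","side")}
c=np.array([.5089,.1784,.016]);y=np.array([-np.sin(.125),np.cos(.125),0]);x=np.array([np.cos(.125),np.sin(.125),0])
for n in I:
    im=I[n];h=cv2.cvtColor(im["frame"],cv2.COLOR_BGR2HSV); m=((h[...,0]<16)&(h[...,1]>140)&(h[...,2]>120)).astype(np.uint8)
    k,l,s,cc=cv2.connectedComponentsWithStats(m)
    for i in range(1,k):
        if s[i,4]>8:
            P=atz(im,cc[i],.018);d=P-c
            if abs(d@x)<.06 and abs(d@y)<.06: print(n,s[i],cc[i],P[:2],"board xy",d@x,d@y)
    print(n,"proj center sole",proj(im,(.509,.1799,.1025)),"ptr pt",proj(im,c+y*.0014))
    b=[proj(im,c+x*u+y*v) for u in(-.04,.04) for v in(-.115,.115)]; print(np.array(b))
    for z in (.080,): print("rail",np.array([proj(im,c+x*u+y*v+[0,0,z-.016]) for u in(-.0205,.0205) for v in(-.1,.1)]))
im=I["wrist"];o=cv2.resize(im["frame"][60:260,250:390],None,fx=3,fy=3,interpolation=cv2.INTER_NEAREST);cv2.imwrite("pics/r_w2.png",o)
E
```

```text
wrist [285 174  12  14 157] [290.3949 180.4777] [0.4744 0.1767] board xy -0.034409119161782485 0.0026080711253429105
wrist proj center sole [322.7199 208.7742] ptr pt [322.212  181.0855]
[[289.3166 273.6416]
 [280.7748  67.0242]
 [355.0098 273.5935]
 [363.7145  67.1178]]
rail [[301.5338 297.0211]
 [295.7179  78.398 ]
 [342.9805 296.982 ]
 [349.0321  78.4528]]
scene [287 293   9   8  53] [291.     296.4151] [0.4746 0.178 ] board xy -0.034081059026766954 0.0038366377656875983
scene proj center sole [274.4326 256.7406] ptr pt [278.1836 285.9469]
[[334.159  257.7141]
 [248.2167 344.6768]
 [303.1875 237.8922]
 [216.0738 316.7703]]
rail [[321.6598 235.9796]
 [241.6482 310.9907]
 [304.8307 225.5413]
 [224.2503 296.6767]]
side [344 303  11   8  66] [349.8788 306.4697] [0.4744 0.1778] board xy -0.0342796542567466 0.0037074419221813813
side proj center sole [329.9721 260.7656] ptr pt [329.5609 303.9642]
[[360.8516 266.4675]
 [343.8974 359.2984]
 [319.1585 261.9171]
 [289.2266 351.4331]]
rail [[350.6842 240.648 ]
 [332.6953 315.5691]
 [328.1799 238.3953]
 [303.94   311.8782]]
```

View pics/r_w2.png

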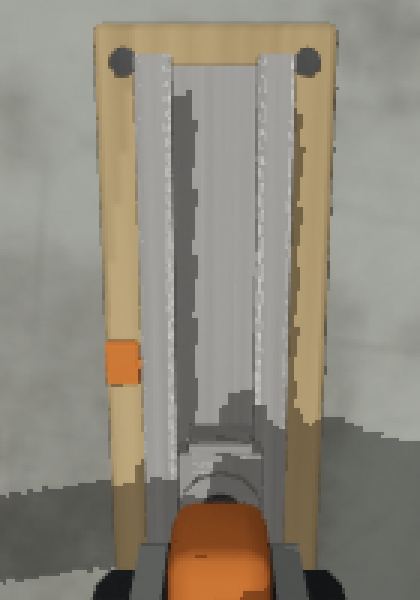

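```bash
cat >> h.py <<'E'
YAW=.125
bx=np.array([np.cos(YAW),np.sin(YAW),0]);by=np.array([-np.sin(YAW),np.cos(YAW),0])
C0=np.array([.5089,.1784,0.])
def goal(u,v,z): return C0+bx*u+by*v+np.array([0,0,z])
def F(n=4):
    f=[]
    for _ in range(n):
        f.append(ctrl.state()["ft_force"]); ctrl.hold(.01)
    return np.mean(f,0)
def rep(tag=""):
    s=ctrl.state();f=F();p=np.array(s["eef_pos"])-C0
    print(tag,"t%.2f"%s["clock"],"u %.2f v %.2f z %.2f"%tuple(1e3*np.array([p@bx,p@by,p[2]])),"Fx %.2f Fy %.2f Fz %.2f"%(f@bx,f@by,f[2]),"T",np.round(s["wrist_torque"],2),"yaw %.3f"%s["tool_rot"][2],flush=True); return f
E
python3 - <<'E'
from h import *
u,v=-.0008,.0028
ctrl.servo_line(goal(u,v,.165),v=.1); ctrl.hold(.15); f0=rep("base")
np.save("f0.npy",f0)
z=.165
while z>.128:
    z-=.003; ctrl.servo_line(goal(u,v,z),v=.06); ctrl.hold(.05); f=rep("%.3f"%z)
    if abs(f[2]-f0[2])>2.0 or np.hypot(*(f-f0)[:2])>3: print("contact");break
im=ctrl.get_image("wrist");cv2.imwrite("pics/d_w.png",im["frame"][60:400,200:450])
E
```

```text
base t13.60 u -0.77 v 2.81 z 165.14 Fx 0.11 Fy 0.11 Fz -0.88 T [ 0.03 -0.03  0.04] yaw 0.125
0.162 t13.93 u -0.88 v 2.77 z 161.90 Fx -0.08 Fy 0.03 Fz -1.64 T [0.03 0.05 0.03] yaw 0.125
0.159 t14.27 u -0.92 v 2.76 z 158.82 Fx 0.29 Fy 0.18 Fz -1.20 T [ 0.01 -0.04 -0.01] yaw 0.125
0.156 t14.60 u -0.92 v 2.80 z 155.84 Fx -0.42 Fy 0.40 Fz -1.39 T [-0.1  -0.04 -0.03] yaw 0.125
0.153 t14.93 u -0.92 v 2.78 z 152.82 Fx 0.24 Fy -0.11 Fz -1.53 T [ 0.03  0.02 -0.  ] yaw 0.125
0.150 t15.27 u -0.91 v 2.82 z 149.84 Fx 0.11 Fy -0.13 Fz -1.69 T [-0.01 -0.02 -0.  ] yaw 0.125
0.147 t15.60 u -0.94 v 2.78 z 146.79 Fx 0.15 Fy -0.26 Fz -1.16 T [-0.06  0.03  0.05] yaw 0.125
0.144 t15.93 u -0.92 v 2.79 z 143.83 Fx 0.10 Fy 0.06 Fz -1.44 T [ 0.01  0.03 -0.03] yaw 0.125
0.141 t16.27 u -0.95 v 2.80 z 140.80 Fx -0.19 Fy 0.07 Fz -1.61 T [-0.   -0.07  0.08] yaw 0.125
0.138 t16.60 u -0.92 v 2.77 z 137.83 Fx -0.22 Fy 0.11 Fz -1.69 T [-0.    0.05 -0.03] yaw 0.125
0.135 t16.93 u -0.94 v 2.81 z 134.80 Fx 0.12 Fy 0.08 Fz -1.75 T [ 0.01  0.05 -0.02] yaw 0.125
0.132 t17.27 u -0.92 v 2.80 z 131.83 Fx -0.04 Fy 0.19 Fz -1.58 T [ 0.03 -0.04 -0.01] yaw 0.125
0.129 t17.60 u -0.92 v 2.77 z 128.81 Fx 0.12 Fy 0.04 Fz -1.46 T [ 0.02 -0.03  0.05] yaw 0.125
0.126 t17.93 u -0.92 v 2.77 z 125.82 Fx -0.02 Fy -0.43 Fz -1.27 T [-0.03  0.03  0.03] yaw 0.125
```

View pics/d_w.png

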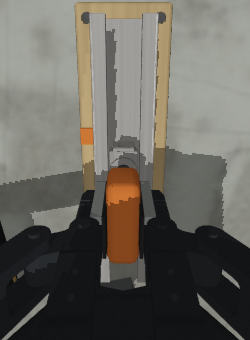

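```bash
python3 - <<'E'
from h import *
u,v=-.0008,.0028
z=.126
while z>.100:
    z-=.001; ctrl.servo_line(goal(u,v,z),v=.03); ctrl.hold(.03); f=rep("%.3f"%z)
    if f[2]+1.5>1.2 or np.hypot(f[0],f[1])>2.5: print("contact");break
E
```

```text
0.125 t18.30 u -0.84 v 2.80 z 124.96 Fx 0.23 Fy -0.13 Fz -1.13 T [ 0.   -0.01 -0.01] yaw 0.125
0.124 t18.62 u -0.84 v 2.82 z 123.93 Fx 0.10 Fy -0.48 Fz -1.63 T [ 0.03 -0.   -0.01] yaw 0.125
0.123 t18.93 u -0.84 v 2.82 z 122.96 Fx -0.14 Fy -0.00 Fz -1.27 T [ 0.02 -0.02  0.02] yaw 0.125
0.122 t19.25 u -0.87 v 2.78 z 121.91 Fx -0.31 Fy -0.09 Fz -0.97 T [ 0.02 -0.02 -0.  ] yaw 0.125
0.121 t19.57 u -0.85 v 2.77 z 120.95 Fx 0.07 Fy 0.41 Fz -1.44 T [ 0.02  0.07 -0.01] yaw 0.125
0.120 t19.88 u -0.61 v 2.83 z 120.23 Fx 0.17 Fy 0.10 Fz 0.10 T [0.   0.01 0.01] yaw 0.125
contact
```

```bash
python3 - <<'E'
from h import *
u,v=-.0008,.0028
for z in(.1195,.119,.118):
    ctrl.servo_line(goal(u,v,z),v=.03); ctrl.hold(.1); f=rep("%.4f"%z)
    if f[2]+1.5>5: print("stiff");break
for n in("side","scene"):
    im=ctrl.get_image(n);np.savez(f"pics/e_{n}.npz",**im);o=im["frame"][210:340,270:390] if n=="side" else im["frame"][190:330,220:340]
    cv2.imwrite(f"pics/e_{n}.png",cv2.resize(o,None,fx=4,fy=4,interpolation=cv2.INTER_CUBIC))
E
```

```text
0.1195 t20.27 u -0.61 v 2.83 z 119.68 Fx 1.10 Fy 0.27 Fz 1.59 T [-0.01 -0.07  0.04] yaw 0.125
0.1190 t20.65 u -0.63 v 2.82 z 119.14 Fx 0.72 Fy 0.01 Fz 1.93 T [-0.02 -0.16  0.01] yaw 0.125
0.1180 t21.03 u -0.67 v 2.80 z 118.14 Fx 1.11 Fy 0.43 Fz 2.82 T [ 0.08 -0.16 -0.05] yaw 0.125
```

View pics/e_side.png

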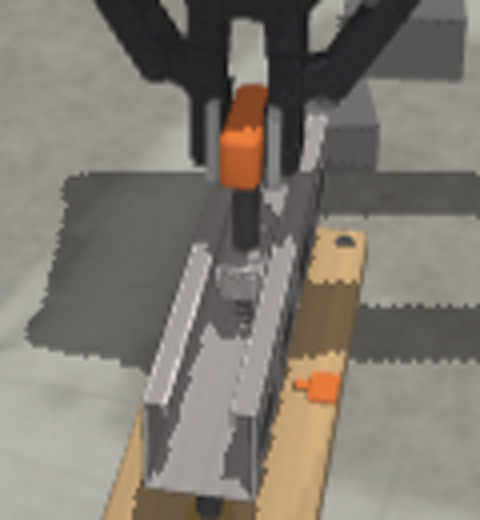

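```bash
python3 - <<'E'
from h import *
v=.0028;z=.118
for u in(-.0003,.0002,.0007,.0012,.0017,.0022):
    ctrl.servo_line(goal(u,v,z),v=.03); ctrl.hold(.03); f=rep("u%.1f"%(u*1e3))
    if f@bx<-2.5: break
for u in(-.0003,-.0010,-.0015,-.0020,-.0025,-.003):
    ctrl.servo_line(goal(u,v,z),v=.03); ctrl.hold(.03); f=rep("u%.1f"%(u*1e3))
    if f@bx>2.5: break
E
```

```text
u-0.3 t21.45 u -0.46 v 2.80 z 117.90 Fx -0.36 Fy 0.41 Fz 2.69 T [0.02 0.09 0.02] yaw 0.125
u0.2 t21.77 u -0.21 v 2.79 z 117.72 Fx -2.15 Fy -0.04 Fz 3.14 T [ 0.01  0.54 -0.05] yaw 0.125
u0.7 t22.08 u 0.62 v 2.78 z 117.92 Fx -2.54 Fy 0.17 Fz 2.90 T [-0.06  0.54  0.01] yaw 0.125
u-0.3 t22.40 u 0.23 v 2.80 z 118.35 Fx 0.73 Fy 0.12 Fz 2.56 T [ 0.02 -0.27 -0.02] yaw 0.125
u-1.0 t22.72 u -0.61 v 2.83 z 118.27 Fx 1.87 Fy -0.26 Fz 2.59 T [ 0.04 -0.5  -0.01] yaw 0.125
u-1.5 t23.03 u -1.44 v 2.79 z 118.06 Fx 1.96 Fy -0.31 Fz 3.07 T [ 0.12 -0.47  0.  ] yaw 0.125
u-2.0 t23.35 u -2.03 v 2.82 z 118.00 Fx 2.30 Fy -0.14 Fz 2.41 T [ 0.03 -0.43  0.01] yaw 0.125
u-2.5 t23.67 u -2.34 v 2.82 z 118.05 Fx 3.67 Fy -0.06 Fz 1.64 T [ 0.09 -0.79 -0.01] yaw 0.125
```

```bash
python3 - <<'E'
from h import *
v=.0028;z=.118
for u in(0,.0007,.0012,.0017,.0022):
    ctrl.servo_line(goal(u,v,z),v=.04); ctrl.hold(.03); f=rep("u%.1f"%(u*1e3))
    if f@bx<-3.4: break
E
```

```text
u0.0 t23.98 u -0.68 v 2.80 z 117.57 Fx -0.82 Fy 0.07 Fz 3.35 T [-0.02  0.36  0.02] yaw 0.125
u0.7 t24.30 u 0.34 v 2.79 z 117.76 Fx -1.96 Fy 0.05 Fz 2.96 T [-0.06  0.56 -0.06] yaw 0.125
u1.2 t24.62 u 1.04 v 2.79 z 117.88 Fx -2.88 Fy 0.24 Fz 2.62 T [-0.09  0.64 -0.03] yaw 0.125
u1.7 t24.93 u 1.19 v 2.80 z 117.83 Fx -4.85 Fy -0.11 Fz 3.77 T [-0.23  1.08  0.03] yaw 0.125
```

```bash
python3 - <<'E'
from h import *
v=.0028;u=-.0006
ctrl.servo_line(goal(-.0011,v,.118),v=.03);ctrl.servo_line(goal(u,v,.118),v=.03);rep("c")
for z in(.116,.114,.113,.1125,.112,.1115,.111,.1105,.110,.1095):
    ctrl.servo_line(goal(u,v,z),v=.03); ctrl.hold(.04); f=rep("%.4f"%z)
    if f[2]+1.5>10.9: break
E
```

```text
c t25.47 u -0.33 v 2.79 z 118.14 Fx 0.58 Fy -0.06 Fz 2.67 T [-0.   -0.07  0.06] yaw 0.125
0.1160 t25.79 u -0.35 v 2.81 z 116.22 Fx 0.59 Fy -0.41 Fz 4.65 T [-0.   -0.05 -0.03] yaw 0.125
0.1140 t26.12 u -0.31 v 2.81 z 114.41 Fx -0.24 Fy -0.46 Fz 6.41 T [-0.08  0.07 -0.01] yaw 0.125
0.1130 t26.44 u -0.30 v 2.82 z 113.55 Fx -0.60 Fy -0.12 Fz 7.10 T [-0.15  0.2   0.03] yaw 0.125
0.1125 t26.77 u -0.26 v 2.83 z 113.15 Fx -1.15 Fy -0.23 Fz 7.59 T [-0.12  0.24  0.01] yaw 0.125
0.1120 t27.09 u -0.23 v 2.82 z 112.71 Fx -1.03 Fy -0.27 Fz 8.48 T [-0.09  0.27  0.01] yaw 0.125
0.1115 t27.42 u -0.24 v 2.84 z 112.25 Fx -1.36 Fy -0.76 Fz 8.68 T [-0.05  0.27 -0.04] yaw 0.125
0.1110 t27.74 u -0.21 v 2.82 z 111.81 Fx -1.26 Fy -0.38 Fz 8.75 T [-0.17  0.35  0.01] yaw 0.125
0.1105 t28.07 u -0.20 v 2.85 z 111.37 Fx -1.50 Fy -0.46 Fz 9.56 T [-0.21  0.39  0.01] yaw 0.125
```

```bash
python3 - <<'E'
from h import *
v=.0028;u=-.0009;z=.1105
s=ctrl.state();print(s["joint_positions"])
for d in(.08,.2,.35,.5):
    ctrl.servo_line(goal(u,v,z),[-np.pi/2,0,YAW+d],v=.03); ctrl.hold(.03); f=rep("d%.2f"%d)
    if f[2]+1.5>12.8 or f[2]+1.5<9 or np.hypot(f[0],f[1])>6: print("STOP");break
E
```

```text
[ 2.47395672e-01  5.79145405e-02  1.78948304e+00 -5.62935844e-05
  1.29323202e+00  1.22378661e-01]
d0.08 t28.38 u -0.28 v 2.85 z 111.49 Fx -1.17 Fy -0.70 Fz 9.16 T [-0.1   0.26  0.  ] yaw 0.205
d0.20 t28.72 u -0.20 v 2.87 z 111.57 Fx -0.45 Fy -0.34 Fz 9.23 T [-0.15  0.15  0.04] yaw 0.325
d0.35 t29.08 u -0.13 v 2.84 z 111.57 Fx -1.04 Fy -0.40 Fz 9.50 T [-0.15  0.15  0.02] yaw 0.475
d0.50 t29.45 u -0.07 v 2.85 z 111.63 Fx -0.76 Fy -0.35 Fz 9.17 T [-0.08  0.08  0.03] yaw 0.625
```

```bash
python3 - <<'E'
from h import *
v=.0028;u=-.0013;z=.1104
for d in(.7,.9,1.1,1.3,1.45,np.pi/2):
    ctrl.servo_line(goal(u,v,z),[-np.pi/2,0,YAW+d],v=.03); ctrl.hold(.03); f=rep("d%.2f"%d)
    if f[2]+1.5>12.8 or f[2]+1.5<9 or np.hypot(f[0],f[1])>6: print("STOP");break
print(ctrl.state()["joint_positions"])
im=ctrl.get_image("wrist");cv2.imwrite("pics/t_w.png",im["frame"]);np.savez("pics/t_w.npz",**im)
E
```

```text
d0.70 t29.87 u -0.28 v 2.88 z 111.63 Fx -0.11 Fy -0.56 Fz 9.23 T [-0.1  -0.   -0.01] yaw 0.825
d0.90 t30.28 u -0.29 v 2.86 z 111.63 Fx 0.18 Fy -0.29 Fz 8.85 T [-0.1  -0.04  0.02] yaw 1.025
d1.10 t30.70 u -0.32 v 2.86 z 111.61 Fx -0.17 Fy -0.09 Fz 9.03 T [-0.14 -0.06 -0.01] yaw 1.225
d1.30 t31.12 u -0.32 v 2.87 z 111.59 Fx -0.13 Fy -0.34 Fz 9.43 T [-0.05 -0.03  0.  ] yaw 1.425
d1.45 t31.48 u -0.27 v 2.85 z 111.62 Fx 0.38 Fy -0.13 Fz 9.12 T [-0.09 -0.    0.02] yaw 1.575
d1.57 t31.82 u -0.27 v 2.89 z 111.64 Fx 0.13 Fy -0.07 Fz 9.40 T [-0.13  0.01  0.06] yaw 1.696
[ 2.47513818e-01  5.60519262e-02  1.79095535e+00 -6.66707413e-05
  1.29215852e+00 -1.44836021e+00]
```

View pics/t_w.png

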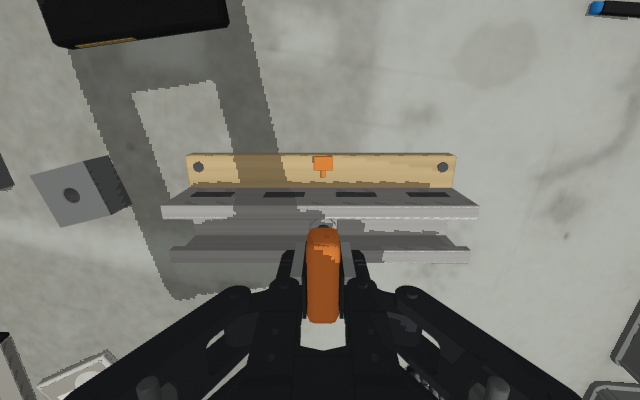

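```bash
python3 - <<'E'
from h import *
v=.0028;u=-.0015
R=[-np.pi/2,0,YAW+np.pi/2]
for z in(.1104,.112,.113,.1135,.114,.1145,.115,.1155,.116):
    ctrl.servo_line(goal(u,v,z),R,v=.03); ctrl.hold(.04); f=rep("%.4f"%z)
    if np.hypot(f[0],f[1])>5: print("STOP");break
    if f[2]+1.5<2: print("caught");break
E
```

```text
0.1104 t32.19 u -0.35 v 2.88 z 111.69 Fx 0.79 Fy -0.37 Fz 9.19 T [-0.08 -0.2   0.02] yaw 1.696
0.1120 t32.52 u -0.44 v 2.87 z 113.10 Fx 0.83 Fy -0.15 Fz 7.42 T [ 0.02 -0.25  0.05] yaw 1.696
0.1130 t32.84 u -0.43 v 2.87 z 114.01 Fx 1.61 Fy -0.25 Fz 6.58 T [-0.04 -0.31  0.01] yaw 1.696
0.1135 t33.17 u -0.46 v 2.85 z 114.43 Fx 1.22 Fy -0.22 Fz 6.05 T [-0.05 -0.44  0.04] yaw 1.696
0.1140 t33.49 u -0.49 v 2.87 z 114.83 Fx 1.81 Fy 0.00 Fz 5.82 T [-0.06 -0.38  0.1 ] yaw 1.696
0.1145 t33.82 u -0.64 v 2.83 z 115.14 Fx 2.99 Fy 0.05 Fz 4.89 T [ 0.01 -0.63 -0.01] yaw 1.696
0.1150 t34.14 u -0.81 v 2.82 z 115.20 Fx 5.56 Fy 0.10 Fz 2.01 T [ 0.2  -1.17 -0.01] yaw 1.696
STOP
```

```bash
python3 - <<'E'
from h import *
v=.0028
R=[-np.pi/2,0,YAW+np.pi/2]
for u,z in((-.0010,.115),(-.0006,.115),(-.0002,.115)):
    ctrl.servo_line(goal(u,v,z),R,v=.03); ctrl.hold(.04); f=rep("%.4f"%u)
    if f@bx<1.5: break
E
```

```text
-0.0010 t34.47 u -0.70 v 2.82 z 115.19 Fx 4.38 Fy 0.16 Fz 3.49 T [ 0.12 -0.92  0.06] yaw 1.696
-0.0006 t34.79 u -0.56 v 2.82 z 115.18 Fx 2.92 Fy -0.08 Fz 5.04 T [ 0.14 -0.69 -0.02] yaw 1.696
-0.0002 t35.12 u -0.41 v 2.81 z 115.10 Fx 2.06 Fy 0.23 Fz 5.68 T [ 0.09 -0.47  0.02] yaw 1.696
```

```bash
python3 - <<'E'
from h import *
v=.0028
R=[-np.pi/2,0,YAW+np.pi/2]
for u,z in((.0002,.115),(.0005,.115),(.0005,.1155),(.0005,.116)):
    ctrl.servo_line(goal(u,v,z),R,v=.03); ctrl.hold(.04); f=rep("%.4f"%u)
    if np.hypot(f[0],f[1])>4: break
im=ctrl.get_image("side");cv2.imwrite("pics/f_s.png",cv2.resize(im["frame"][210:340,270:390],None,fx=4,fy=4,interpolation=cv2.INTER_CUBIC))
E
```

```text
0.0002 t35.44 u -0.26 v 2.83 z 114.97 Fx 1.14 Fy 0.24 Fz 6.28 T [ 0.06 -0.3  -0.07] yaw 1.696
0.0005 t35.77 u -0.16 v 2.81 z 114.87 Fx 0.22 Fy 0.05 Fz 6.20 T [ 0.01 -0.13  0.  ] yaw 1.696
0.0005 t36.09 u -0.11 v 2.83 z 115.20 Fx -0.02 Fy -0.39 Fz 4.43 T [ 0.06  0.02 -0.02] yaw 1.696
0.0005 t36.42 u -0.15 v 2.80 z 115.26 Fx 0.41 Fy 0.66 Fz -0.99 T [ 0.12 -0.17  0.01] yaw 1.696
```

View pics/f_s.png

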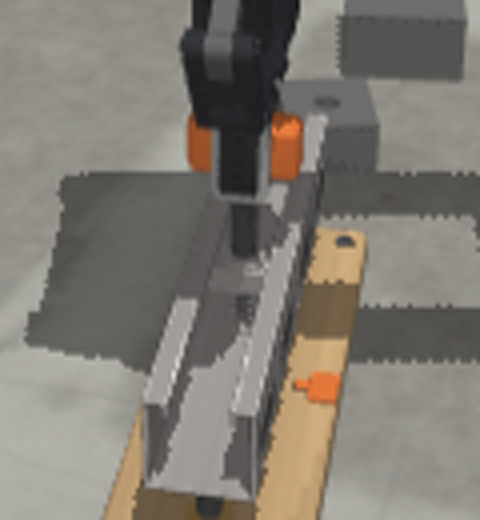

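```bash
python3 - <<'E'
from h import *
R=[-np.pi/2,0,YAW+np.pi/2]
ctrl.gripper_to(.05); rep("open")
p=np.array(ctrl.state()["eef_pos"])
ctrl.servo_line(goal(.0,.0028,.23),R,v=.12); ctrl.hold(.2); rep("up")
for n in("wrist","side","scene"):
    im=ctrl.get_image(n);np.savez(f"pics/z_{n}.npz",**im);cv2.imwrite(f"pics/z_{n}.png",im["frame"])
a=cv2.resize(cv2.imread("pics/z_side.png")[210:340,270:390],None,fx=3.3,fy=3.3,interpolation=cv2.INTER_CUBIC);b=cv2.resize(cv2.imread("pics/z_scene.png")[205:335,215:335],None,fx=3.3,fy=3.3,interpolation=cv2.INTER_CUBIC)
cv2.imwrite("pics/z_c.png",np.hstack([a,b]))
W=dict(np.load("pics/z_wrist.npz",allow_pickle=True));
k=ctrl.place_of("knob",ctrl.get_image("wrist"));print(k[:1])
zk=.1153+.018; 
for r in k[:1]:
    d=atz(W,r["at"],zk)-C0; print("knob u,v",d@bx,d@by)
E
```

```text
open t36.93 u 0.56 v 2.75 z 116.12 Fx 0.20 Fy -0.11 Fz -0.06 T [ 0.01  0.04 -0.  ] yaw 1.696
up t38.27 u -0.46 v 2.75 z 229.06 Fx -0.07 Fy -0.04 Fz -0.07 T [-0.04 -0.04  0.02] yaw 1.696
[{'at': [324.0, 201.7], 'p': 0.77}]
knob u,v -0.00012113399923578807 0.0034327376953323364
```

View pics/z_wrist.png

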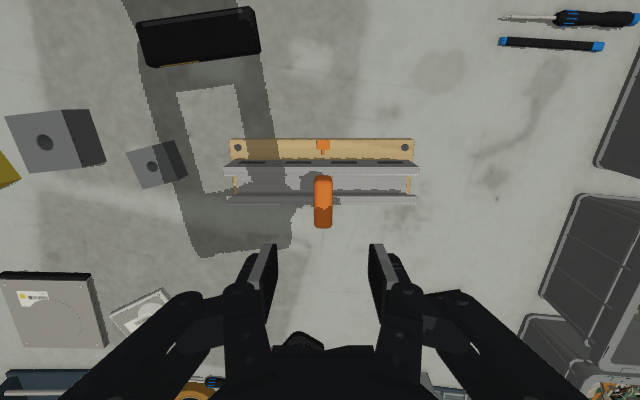

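View pics/z_c.png

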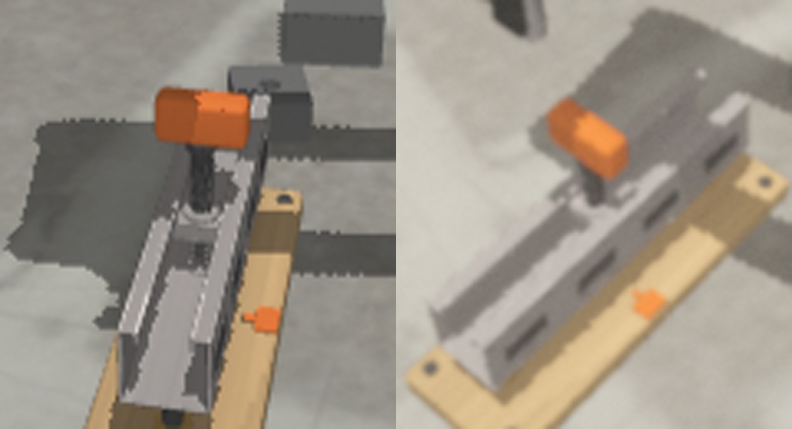

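The views show the nut standing free and upright, with the bar square across the rail at wrist (324,202) and in line with the pointer at (323,146). I estimate the knob at 0 mm off the centre line and within 1 mm of the pointed place. I am handing the job in.

```bash
python3 - <<'E'
from h import *
ctrl.close_job(); print(ctrl.state()["clock"])
E
```

```text
the job is handed in; nothing more can be done
the job is handed in; nothing more can be done
```

I took the nut out of the large grey holder and put it into the rail slot at the pointer with the bar along the rail. I pressed it to about 11 N, about 9 mm of spring travel. Then I turned it a quarter turn, let it spring up under the lips and released it. The clock read about 38 s at the last reading before I handed in (the limit is 58 s).

**Last checks**
- When the nut caught, it stopped about 5 mm pressed in and the tool's load fell to about zero.
- In the camera views taken after letting go, it stands upright with the bar square across the rail. The knob is about 0.1 mm from the centre line and about 1 mm from the pointed place, good to about 2 mm.
- The gripper is clear of everything, and the wrist force is near zero. I saw no sign that the bystanders had moved, but I did not measure their positions.

**What disagreed**
- The first knob position, from the two room cameras, was about 10 mm off in y. I used the wrist camera instead, and its two views agreed within 0.2 mm.
- While the nut was rising, it touched one lip with about 5.6 N sideways, well under the 40 N limit. I moved the tool over to relieve it and the nut then caught freely.
- By feel, the slot's middle lies about 0.5 mm to the -x side of where the pictures put it. That puts the nut about 0.4 mm off centre, inside the 2 mm limit.

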